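# Load the knob tumbler from the tip barrow and spin it

## Task

Load the tumbler: slide its bowl along the rails fully home, up to the stop, so that it stands in front of the little tip barrow, then lift the barrow's handle so that all five turned knobs slide out over the wheel into the bowl, and lower the barrow gently back onto its feet and let go. Then give the loaded bowl a brisk push by one of the posts on its rim and take the hand away, so that it coasts round on its own and you see that it turns freely. Leave all five knobs in the bowl, the bowl still home, and do not disturb the other things on the bench.

Things in the scene. Friction and masses are not known exactly. Their poses are not given: they have to be found in the camera images.
- station: Fixed station: a plywood dock (170 mm in x, y -35 to +140 mm, 75 mm tall) under the barrow, and two rails in front (y -220 and -80 mm, 12 mm tall, x -120 to +240 mm). Origin on the bench, straight below the barrow's wheel axle; x along the rails and the axle, +y from the axle to the barrow's handle (it pours towards -y), z up. Its place and yaw vary.
- barrow (a joint): Tip angle of the barrow about its wheel axle (130 mm above the bench, along station x): 0 = on its feet, grows as the handle is lifted, 1.15 rad = fully tipped, at its limit. It weighs about 1 kg; lifting takes a few N. The knobs slide out somewhere between 0.4 and 1.0 rad; tip it fully to be sure. It falls back if let go, and must not be dropped.
- tray_lip (a point): Middle of the pouring edge of the barrow's steel tray floor. The tray is 108 mm wide and 150 mm long (station y -50 to +100 mm at rest), floor 197 mm and wall tops 236 mm above the bench at rest, closed at the handle end, open at this edge.
- handle_mid (a point): Middle of the barrow's handle: a round wooden crossbar of 14 mm diameter along station x, with 84 mm free between the two shafts. At rest it is 205 mm from the axle in station +y and 40 mm above it (170 mm above the bench); 105 mm of clear space to the tray. When the barrow is tipped by an angle, this point turns about the axle by that angle, up and towards -y.
- carriage (a joint): Position (m) of the tumbler's carriage along the rails: 0 = fully home against its stop, with the bowl in front of the barrow's pouring end; grows as the carriage stands further along station +x (at most 0.12). It starts 0.05 to 0.11 out. It slides with about 7 N of friction and stays where it is left, but has no catch: a hard knock on the bowl can shift it.
- push_post (a point): Centre of the top of a fixed upright steel post (16 mm diameter, top 89 mm above the bench, free for the upper 65 mm) on the carriage, for pushing it. It is 130 mm from the bowl's axis in station -y, and 30 mm clear of the bowl.
- bowl (a joint): Turning angle (rad) of the tumbler's bowl about its upright spindle, counter-clockwise from above, without limits; it and its load turn easily and coast for a second or more.
- bowl_centre (a point): On the bowl's axis at the height of its rim, 72 mm above the bench. The bowl is an open round pan of 200 mm outer diameter, 184 mm inside, inner floor 33 mm above the bench. When the carriage is home the axis is 150 mm from the barrow's axle in station -y.
- rim_post0 (a point): Centre of the top of rim post 0 of three equal upright steel posts (12 mm diameter, 120 degrees apart) that stand on the bowl's rim, 94 mm from its axis, from the rim (72 mm) up to 102 mm above the bench; they turn with the bowl. Pushing one sideways, along the rim, spins the bowl.
- rim_post1 (a point): Centre of the top of rim post 1 of three equal upright steel posts (12 mm diameter, 120 degrees apart) that stand on the bowl's rim, 94 mm from its axis, from the rim (72 mm) up to 102 mm above the bench; they turn with the bowl. Pushing one sideways, along the rim, spins the bowl.
- rim_post2 (a point): Centre of the top of rim post 2 of three equal upright steel posts (12 mm diameter, 120 degrees apart) that stand on the bowl's rim, 94 mm from its axis, from the rim (72 mm) up to 102 mm above the bench; they turn with the bowl. Pushing one sideways, along the rim, spins the bowl.
- knob0_centre (a point): Centre of turned wooden drawer knob 0 (34 mm diameter, 32 mm tall, about 30 g), one of five loose in the barrow's tray at the start.
- knob1_centre (a point): Centre of turned wooden drawer knob 1 (34 mm diameter, 32 mm tall, about 30 g), one of five loose in the barrow's tray at the start.
- knob2_centre (a point): Centre of turned wooden drawer knob 2 (34 mm diameter, 32 mm tall, about 30 g), one of five loose in the barrow's tray at the start.
- knob3_centre (a point): Centre of turned wooden drawer knob 3 (34 mm diameter, 32 mm tall, about 30 g), one of five loose in the barrow's tray at the start.
- knob4_centre (a point): Centre of turned wooden drawer knob 4 (34 mm diameter, 32 mm tall, about 30 g), one of five loose in the barrow's tray at the start.
- wax_jar: Squat round jar, 64 mm across, 85 mm tall, standing. A bystander, not to be moved. Origin at the centre of its underside.
- glue_bottle: Tall white bottle, 60 mm across, 190 mm tall, standing. A bystander, not to be moved. Origin at the centre of its underside.
- blank: Square block of dark wood, 50 x 50 mm, 100 mm tall, standing. A bystander, not to be moved. Origin at the centre of its underside.
- sanding_block: Cork block, 70 x 110 mm, 35 mm tall. A bystander, not to be moved. Origin at the centre of its underside.
- tape_roll: Roll of tape lying flat, 90 mm across, 30 mm tall. A bystander, not to be moved. Origin at the centre of its underside.
- mallet: Wooden carver's mallet standing on its head, 84 mm across, 205 mm tall. A bystander, not to be moved. Origin at the centre of its underside.
- gouge: Turning gouge with a wooden handle, 270 mm long, lying along its own x. A bystander, not to be moved. Origin near its middle, at its underside.
Not all that is in view belongs to the job. What is shaped like the part that bears knob3_centre but black, red or yellow is not meant.

How it is judged:
By the outcome, as a careful person would: the job done as asked, in the order asked, and still so for the second after the job is handed in, with the robot touching nothing.
It also fails if it takes over 67 s, if anything falls off the work surface, if the arm or the gripper's body presses on something with over 40 N, if the wrist force passes 120 N, or if a joint passes its speed limit or range.

## Robot

A 6-joint arm with a two-finger parallel gripper is mounted at the origin on the work surface. World frame = base frame: x ahead of the robot, y to its left, z up, the work surface at z = 0. Lengths are in m, angles in rad, forces in N, time in s.
With the tool pointing down it reaches from about 0.425 to 0.95 m from the base axis. Payload 3.5 kg.
Tool frame: the origin (TCP) lies on the centre line of the jaws, within the pads' length; the fingertips stand 17 mm ahead of it and the grasp point (between the pads) lies 2 mm behind it; z points along the fingers, y is the line along which they close (so a half turn about z gives the same grasp; the last joint's range is limited). The gripper opens to 85 mm and grips with 20 to 120 N. Pads are 22 mm wide; open, the fingers measure 114 mm over their backs; the gripper's body (76 mm by 85 mm) begins 54 mm behind the grasp point. The pads swing forward as they close: fully open they stand 13 mm farther back than shut.
Start: joints at [1.009, 0.286, 1.577, -0, 1.279, -0.15], TCP at [0.27, 0.619, 0.217] pointing down, gripper open.
Joint ranges: [-2.77, 2.77], [-0.9, 2.22], [0.21, 2.48], [-1.53, 4.67], [0.24, 2.81], [-2.84, 2.84]. Speed limits (rad/s): [2.79, 2.79, 3.14, 3.14, 3.14, 3.14].

## Interface

Orientations are given as a unit quaternion [x, y, z, w].
In Python, from plant import ctrl gives the robot as it stands. The module is installed in compiled form; this text tells all that it offers.
- The arm moves only by the tool drive_tool, never from a script. Its argument "moves" is a list of rows, each a list of 3 entries, a list of its own where there are three numbers: the turn, a rotation vector about the tool's x, y, z in rad, then the shift along the tool's x, y, z in m, then the finger opening in m, from 0 to 0.0854. A call has 1 to 5 rows; each row shifts and turns the commanded pose from where the row before left it, along the tool's axes as they then stand; what a row does not reach is not made up. A row lasts 1/8 s, in which the tool goes at most 62.5 mm and 10.7 degrees, less where a joint would pass 70% of its speed; a pose out of reach is approached as far as the arm can. A call with a gripper value outside its range is refused whole. The fingers move at their own pace and stop on an object; "grip_force" is the grip in N (left out, the last holds). Time passes only in rows, so rows that do not move let the fingers close. It gives the time, the measured TCP pose, the force, the opening and the grip force at its end, in the units of the state.
- ctrl.get_state(): the state, without advancing time (a new reading comes with each control period).
- ctrl.read_camera(name): name is "side" or "top" or "wrist"; returns a dict with "image" (384x512x3 uint8, red, green, blue), "fx", "fy", "cx", "cy" (pixels), "dist" ([k1, k2, p1, p2, k3] as OpenCV has them; the pictures are not rectified), "R" (3x3) and "t" (3): a world point X has camera coordinates R X + t. Camera axes: x right, y down, z forward; pixel columns grow to the right and rows downward; lengths in m; the calibration is good to about 2 mm. A picture is of the moment at which its call begins. There is no depth.
- ctrl.sign_off(): hands the job in; it is judged then, once.
The state is a dict: "time": time; "qpos": joint angles; "dq": joint speeds; "joint_efforts": joint torques, N m; "eef_pos": TCP position; "tcp_rot": TCP orientation; "contact_force": force on the tool from outside, world axes, zero at the start; "wrist_torque": the same for the moment, N m; "opening": opening from 0.0 (shut) to 1.0 (fully open); "finger_force": force on a finger pad.
Only numpy, scipy, OpenCV 4.12 (cv2) and the standard library are available. Lean on these libraries where they do the work, as an engineer would, in place of code of your own. Each camera call takes 0.05 s, during which the arm holds its last target. There are 200 camera calls.

## Working session

There is one attempt and no reset: what is moved stays moved. The work goes in short steps, Python scripts to look and compute and a tool call to move; the robot and the scene stay as the last step left them, time stands still between calls to the robot, and variables do not carry over. Pictures are saved under pics/ and viewed, at most 10 in all, crops included, and the job is handed in when it is done.

Besides the shell and the picture viewer there is one more tool, called after "Request:" by a JSON object that holds its "fn" and its "kwargs", one argument or row to a line. drive_tool: Moves the arm, as the interface text tells. Its arguments: {"type":"object","properties":{"moves":{"type":"array","items":{"type":"array"}},"grip_force":{"type":"number"}},"required":["moves"]}

```bash
mkdir -p pics
cat > h.py <<'E'
import numpy as np, cv2
from plant import ctrl
def cam(n):
    c=ctrl.read_camera(n); c['K']=np.array([[c['fx'],0,c['cx']],[0,c['fy'],c['cy']],[0,0,1]]); c['R']=np.array(c['R']);c['t']=np.array(c['t']);c['dist']=np.array(c['dist'],float);return c
def plane(c,uv,z):
    p=cv2.undistortPoints(np.array(uv,float).reshape(-1,1,2),c['K'],c['dist']).reshape(-1,2)
    d=np.c_[p,np.ones(len(p))]@c['R']; o=-c['R'].T@c['t']
    return o+d*((z-o[2])/d[:,2])[:,None]
def proj(c,X):
    return cv2.projectPoints(np.array(X,float).reshape(-1,1,3),cv2.Rodrigues(c['R'])[0],c['t'],c['K'],c['dist'])[0].reshape(-1,2)
def save(c,n): cv2.imwrite('pics/'+n,c['image'][:,:,::-1])
E
python3 - <<'E'
from h import *
a=cam('top');b=cam('side')
im=np.hstack([a['image']]);cv2.imwrite('pics/top.png',cv2.resize(im[:,:,::-1],(800,600)));cv2.imwrite('pics/side.png',cv2.resize(b['image'][:,:,::-1],(800,600)))
for c in(a,b): print(-c['R'].T@c['t'],c['R'][2],c['fx'])
print(ctrl.get_state())
E
```

```text
[0.43538031 0.01797057 1.23988294] [ 0.08461676 -0.01692177 -0.99626987] 360.07750949996216
[-0.00875943 -0.788357    1.01413522] [ 0.41492591  0.61437987 -0.671099  ] 497.0473591848046
{'time': 0.1, 'qpos': array([ 1.00899730e+00,  2.87114442e-01,  1.57810379e+00,  2.36644800e-05,
        1.27862604e+00, -1.50002996e-01]), 'dq': array([-0.00066886, -0.00215881, -0.00396005,  0.00088603, -0.00048932,
       -0.00108385]), 'joint_efforts': array([ 3.25172141e-04, -4.07292652e+01, -2.93699992e+01, -9.92251717e-05,
        3.36793251e-03, -2.95069526e-06]), 'eef_pos': array([0.26978559, 0.61801969, 0.21612101]), 'tcp_rot': array([ 2.04449509e-01,  9.78876463e-01, -1.05131125e-03, -4.02888496e-04]), 'contact_force': array([-0.0596733 , -0.51380442,  0.63180401]), 'wrist_torque': array([-0.0352405 ,  0.05496693, -0.00227999]), 'finger_force': 0.0, 'opening': 1.0017453353189287}
```

View pics/top.png

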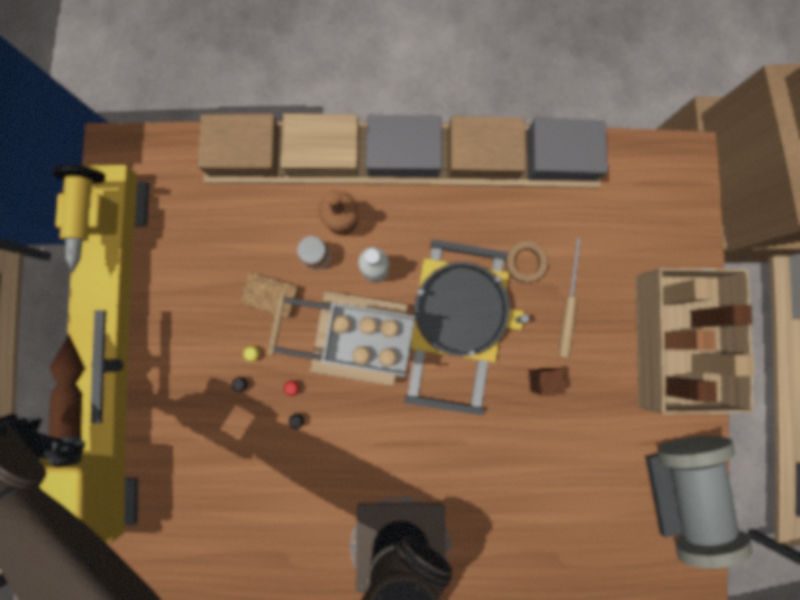

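View pics/side.png

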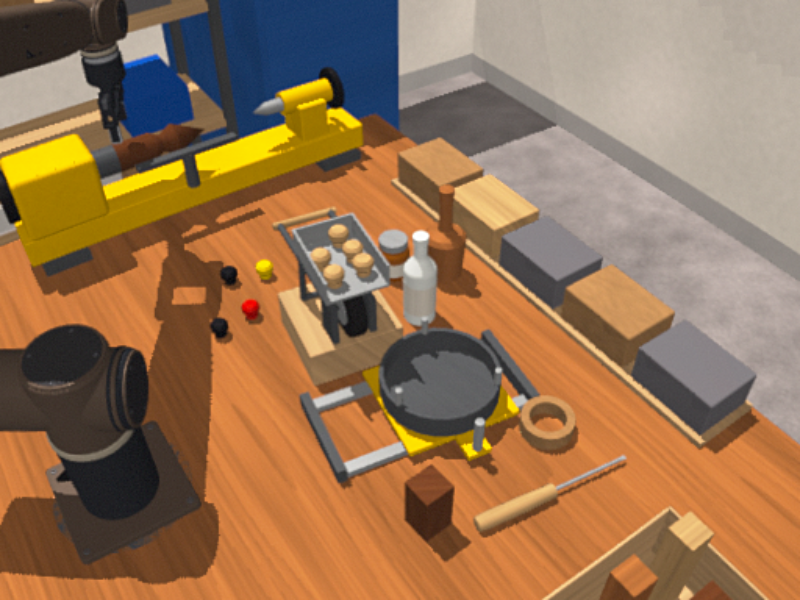

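Top view: handle bar at about (277,325) px, lip at (411,342), bowl at (462,308), push post at (522,319). The rails run up the image, which is station +x. In the side view the rim posts are at about (424,325), (497,375) and (398,395), and the push post is at (479,430). Next I zoom in.

Run:
```python
from h import *
a=cam('top');b=cam('side')
ca=cv2.resize(a['image'][145:275,160:350,::-1],None,fx=4,fy=4,interpolation=cv2.INTER_CUBIC)
cb=cv2.resize(b['image'][120:310,160:360,::-1],None,fx=3,fy=3,interpolation=cv2.INTER_CUBIC)
cv2.imwrite('pics/ca.png',ca);cv2.imwrite('pics/cb.png',cb)
```

```text
(no output)
```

View pics/ca.png

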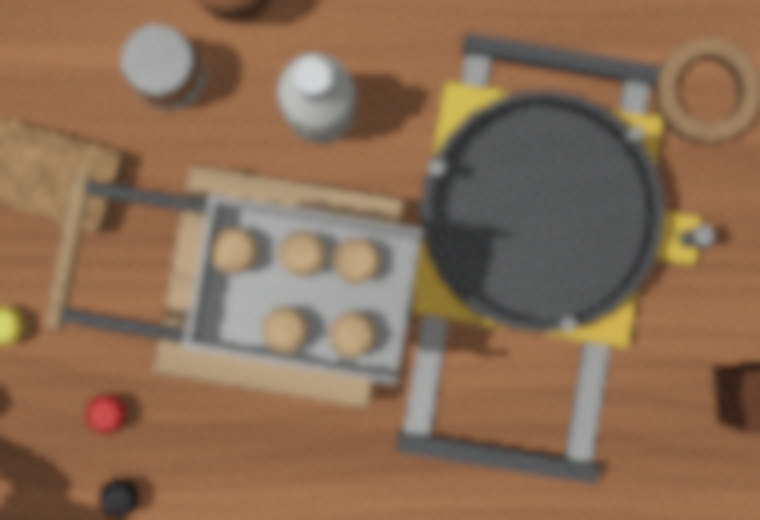

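View pics/cb.png

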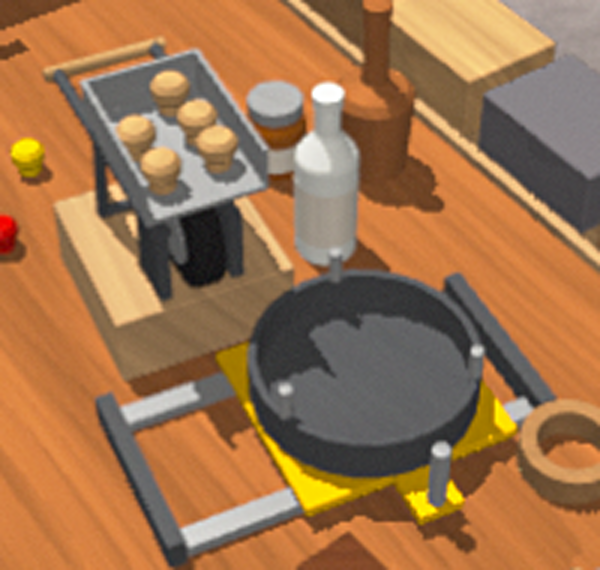

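Top crop: handle bar from (80,178) to (54,326), push post (704,236), rim posts (437,167), (635,133), (569,322), bowl centre about (543,211). Side crop: bar ends (48,72) and (160,45), push post (441,449), posts (335,254), (477,350), (286,388).

Run:
```python
from h import *
a=cam('top');b=cam('side')
A=lambda p:np.array(p,float)/4+[160,145]
B=lambda p:np.array(p,float)/3+[160,120]
np.set_printoptions(precision=3,suppress=True)
for n,p,q,z in [('hF',(80,178),(160,45),.17),('hN',(54,326),(48,72),.17),('push',(704,236),(441,449),.089),('p0',(437,167),(335,254),.102),('p1',(635,133),(477,350),.102),('p2',(569,322),(286,388),.102),('bowl',(543,211),None,.072),('lipF',(425,230),(265,185),.236),('lipN',(398,383),(150,212),.236),('bottle',(314,75),None,.19),('jar',(158,60),None,.085),('blank',(735,400),None,.1),('tape',(708,90),None,.03),
 ('railbarB',(400,443),None,.012),('railbarB2',(598,473),None,.012),('barT',(468,42),None,.012),('tablered',(105,413),None,.02)]:
    print(n,plane(a,A(p),z)[0], plane(b,B(q),z)[0] if q else '')
s=plane(a,A((67,251)),.17)[0]
print(plane(a,A((704,236)),.089)-plane(a,A((543,211)),.072))
```

```text
hF [0.528 0.232 0.17 ] [0.531 0.232 0.17 ]
hN [0.418 0.249 0.17 ] [0.423 0.255 0.17 ]
push [ 0.492 -0.254  0.089] [ 0.495 -0.252  0.089]
p0 [ 0.545 -0.037  0.102] [ 0.545 -0.038  0.102]
p1 [ 0.574 -0.196  0.102] [ 0.576 -0.196  0.102]
p2 [ 0.423 -0.142  0.102] [ 0.424 -0.141  0.102]
bowl [ 0.513 -0.125  0.072] 
lipF [ 0.488 -0.023  0.236] [ 0.463 -0.054  0.236]
lipN [ 0.382 -0.004  0.236] [ 0.373 -0.03   0.236]
bottle [0.604 0.058 0.19 ] 
jar [0.632 0.188 0.085] 
blank [ 0.362 -0.275  0.1  ] 
tape [ 0.62  -0.273  0.03 ] 
railbarB [ 0.319 -0.011  0.012] 
railbarB2 [ 0.294 -0.179  0.012] 
barT [ 0.663 -0.068  0.012] 
tablered [0.343 0.237 0.02 ] 
[[-0.02  -0.128  0.017]]
```

Request:
{"fn": "drive_tool", "kwargs": {
  "moves": [
    [[0, 0, -0.127], [0, 0, -0.052], 0],
    [[0, 0, -0.127], [0, 0, -0.052], 0],
    [[0, 0, 0], [-0.037, -0.039, 0], 0],
    [[0, 0, 0], [-0.037, -0.039, 0], 0],
    [[0, 0, 0], [-0.037, -0.039, 0], 0]
  ],
  "grip_force": 40
}}

```text
time: 0.92
eef_pos: [0.362, 0.4843, 0.3215]
tcp_rot: [0.078, 0.997, 0.0, 0.0]
contact_force: [0.2, -0.3, 0.5]
opening: 0.0
finger_force: 0.0
```

Request:
{"fn": "drive_tool", "kwargs": {
  "moves": [
    [[0, 0, 0], [-0.037, -0.039, 0], 0],
    [[0, 0, 0], [-0.037, -0.039, 0], 0],
    [[0, 0, 0], [-0.037, -0.039, 0], 0],
    [[0, 0, 0], [-0.0165, -0.0535, 0], 0],
    [[0, 0, 0], [-0.0165, -0.0535, 0], 0]
  ]
}}

```text
time: 1.55
eef_pos: [0.4686, 0.2399, 0.3213]
tcp_rot: [0.079, 0.997, -0.0, 0.0]
contact_force: [1.3, -0.4, -0.8]
opening: -0.005
finger_force: 0.0
```

Request:
{"fn": "drive_tool", "kwargs": {
  "moves": [
    [[0, 0, 0], [-0.0165, -0.0535, 0], 0],
    [[0, 0, 0], [-0.0165, -0.0535, 0], 0],
    [[0, 0, 0], [-0.0165, -0.0535, 0], 0],
    [[0, 0, 0], [-0.0165, -0.0535, 0], 0],
    [[0, 0, 0], [-0.0165, -0.0535, 0], 0]
  ]
}}

```text
time: 2.17
eef_pos: [0.5077, -0.0372, 0.3217]
tcp_rot: [0.079, 0.997, 0.0, 0.0]
contact_force: [1.5, -0.2, 0.9]
opening: 0.003
finger_force: 0.0
```

Request:
{"fn": "drive_tool", "kwargs": {
  "moves": [
    [[0, 0, 0], [-0.0165, -0.0535, 0], 0],
    [[0, 0, 0], [-0.0165, -0.0535, 0], 0],
    [[0, 0, 0], [-0.0165, -0.0535, 0], 0],
    [[0, 0, 0], [-0.0165, -0.0535, 0], 0],
    [[0, 0, 0], [0, 0, 0], 0]
  ]
}}

```text
time: 2.8
eef_pos: [0.5389, -0.2605, 0.3204]
tcp_rot: [0.081, 0.997, 0.0, -0.001]
contact_force: [-0.0, -0.9, -1.1]
opening: 0.002
finger_force: 0.0
```

Request:
{"fn": "drive_tool", "kwargs": {
  "moves": [
    [[0, 0, 0], [0, 0, 0.055], 0],
    [[0, 0, 0], [0, 0, 0.055], 0],
    [[0, 0, 0], [0, 0, 0.055], 0],
    [[0, 0, 0], [0, 0, 0.055], 0],
    [[0, 0, 0], [0, 0, 0.035], 0]
  ]
}}

```text
time: 3.42
eef_pos: [0.538, -0.2549, 0.0634]
tcp_rot: [0.078, 0.997, 0.001, -0.002]
contact_force: [0.2, 0.3, 0.6]
opening: 0.002
finger_force: 0.0
```

Request:
{"fn": "drive_tool", "kwargs": {
  "moves": [
    [[0, 0, 0], [0.01, 0, 0], 0],
    [[0, 0, 0], [0.01, 0, 0], 0],
    [[0, 0, 0], [0.01, 0, 0], 0],
    [[0, 0, 0], [0.015, 0, 0], 0],
    [[0, 0, 0], [0.015, 0, 0], 0]
  ]
}}

```text
time: 4.05
eef_pos: [0.4834, -0.2488, 0.0695]
tcp_rot: [0.08, 0.997, -0.002, 0.006]
contact_force: [7.3, 0.6, -3.6]
opening: -0.0
finger_force: 4.1
```

Request:
{"fn": "drive_tool", "kwargs": {
  "moves": [
    [[0, 0, 0], [0.012, 0, 0], 0],
    [[0, 0, 0], [0.012, 0, 0], 0],
    [[0, 0, 0], [0.012, 0, 0], 0],
    [[0, 0, 0], [0.008, 0, 0], 0],
    [[0, 0, 0], [0.006, 0, 0], 0]
  ]
}}

```text
time: 4.68
eef_pos: [0.4338, -0.2409, 0.0694]
tcp_rot: [0.08, 0.997, -0.002, 0.006]
contact_force: [8.5, 1.5, -2.6]
opening: 0.003
finger_force: 3.8
```

Request:
{"fn": "drive_tool", "kwargs": {
  "moves": [
    [[0, 0, 0], [0.005, 0, 0], 0],
    [[0, 0, 0], [0.004, 0, 0], 0],
    [[0, 0, 0], [0, 0, 0], 0]
  ]
}}

```text
time: 5.05
eef_pos: [0.4244, -0.2394, 0.0693]
tcp_rot: [0.08, 0.997, -0.002, 0.005]
contact_force: [5.9, 0.9, -1.5]
opening: -0.004
finger_force: 2.6
```

Request:
{"fn": "drive_tool", "kwargs": {
  "moves": [
    [[0, 0, 0], [0.004, 0, 0], 0],
    [[0, 0, 0], [0.004, 0, 0], 0],
    [[0, 0, 0], [0, 0, 0], 0]
  ]
}}

```text
time: 5.42
eef_pos: [0.4181, -0.2385, 0.0695]
tcp_rot: [0.08, 0.997, -0.002, 0.007]
contact_force: [10.9, 0.5, -4.1]
opening: -0.003
finger_force: 5.1
```

Request:
{"fn": "drive_tool", "kwargs": {
  "moves": [
    [[0, 0, 0], [0.003, 0, 0], 0],
    [[0, 0, 0], [0.003, 0, 0], 0],
    [[0, 0, 0], [0, 0, 0], 0]
  ]
}}

```text
time: 5.8
eef_pos: [0.4176, -0.2387, 0.0703]
tcp_rot: [0.082, 0.997, -0.003, 0.015]
contact_force: [26.4, 0.4, -14.2]
opening: -0.002
finger_force: 13.3
```

Request:
{"fn": "drive_tool", "kwargs": {
  "moves": [
    [[0, 0, 0], [-0.02, 0, 0], 0],
    [[0, 0, 0], [-0.02, 0, -0.03], 0],
    [[0, 0, 0], [0, 0, -0.055], 0],
    [[0, 0, 0], [0, 0, -0.055], 0],
    [[0, 0, 0], [0, 0, -0.055], 0]
  ]
}}

```text
time: 6.42
eef_pos: [0.4472, -0.2424, 0.2653]
tcp_rot: [0.079, 0.997, -0.001, 0.002]
contact_force: [1.6, -0.1, 0.4]
opening: 0.001
finger_force: 0.0
```

Request:
{"fn": "drive_tool", "kwargs": {
  "moves": [
    [[0, 0, 0], [0, 0, -0.055], 0],
    [[0, 0, 0], [0, 0, 0], 0]
  ]
}}

```text
time: 6.68
eef_pos: [0.4491, -0.244, 0.3251]
tcp_rot: [0.079, 0.997, -0.005, 0.006]
contact_force: [-0.2, 0.0, 0.2]
opening: -0.002
finger_force: 0.0
```

Run:
```python
from h import *
a=cam('top');b=cam('side')
cb=cv2.resize(b['image'][120:310,160:360,::-1],None,fx=3,fy=3,interpolation=cv2.INTER_CUBIC)
cv2.imwrite('pics/cb2.png',cb)
s=ctrl.get_state();print(s['eef_pos'],s['tcp_rot'])
```

```text
[ 0.44731711 -0.24253327  0.318376  ] [ 0.07891387  0.99687948 -0.00115624  0.00160251]
```

View pics/cb2.png

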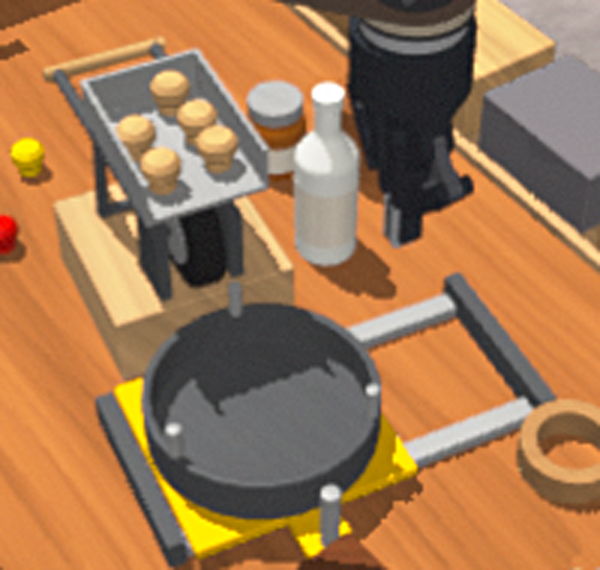

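The carriage is home against the end bar, with the bowl centred in front of the lip. Now on to the handle.

Request:
{"fn": "drive_tool", "kwargs": {
  "moves": [
    [[0, 0, 0], [0.0054, 0.0536, 0], 0],
    [[0, 0, 0], [0.0054, 0.0536, 0], 0],
    [[0, 0, 0], [0.0054, 0.0536, 0], 0],
    [[0, 0, 0], [0.0054, 0.0536, 0], 0],
    [[0, 0, 0], [0.0054, 0.0536, 0], 0]
  ]
}}

```text
time: 7.4
eef_pos: [0.4617, 0.0282, 0.3145]
tcp_rot: [0.079, 0.997, 0.0, -0.001]
contact_force: [0.1, -0.1, 0.3]
opening: 0.003
finger_force: 0.0
```

Request:
{"fn": "drive_tool", "kwargs": {
  "moves": [
    [[0, 0, 0], [0.0054, 0.0536, 0], 0],
    [[0, 0, 0], [0.0054, 0.0536, 0], 0],
    [[0, 0, 0], [0.0054, 0.0536, 0], 0.07],
    [[0, 0, 0], [0.0054, 0.0536, 0], 0.07],
    [[0, 0, 0], [0, 0, 0.03], 0.07]
  ]
}}

```text
time: 8.02
eef_pos: [0.4751, 0.2447, 0.2867]
tcp_rot: [0.076, 0.997, 0.001, 0.001]
contact_force: [-0.8, 0.0, -0.2]
opening: 0.638
finger_force: 0.0
```

Request:
{"fn": "drive_tool", "kwargs": {
  "moves": [
    [[0, 0, 0], [0, 0, 0], 0.07],
    [[0, 0, 0], [0, 0, 0], 0.07]
  ]
}}

```text
time: 8.28
eef_pos: [0.4751, 0.241, 0.2862]
tcp_rot: [0.079, 0.997, -0.0, -0.0]
contact_force: [-0.2, 0.1, 0.5]
opening: 0.82
finger_force: 0.0
```

Run:
```python
from h import *
c=cam('wrist');s=ctrl.get_state();print(s['eef_pos'],s['tcp_rot'])
save(c,'w1.png')
print(proj(c,[[.475,.242,.17],s['eef_pos'],[.529,.233,.17],[.42,.251,.17]]))
```

```text
[0.47558129 0.24092227 0.28706333] [7.93936703e-02 9.96843283e-01 8.38849862e-05 3.27044396e-04]
[[259.64230171 186.77962916]
 [258.2437334  235.65246291]
 [259.25405296 235.06665886]
 [259.91462929 131.96626557]]
```

View pics/w1.png

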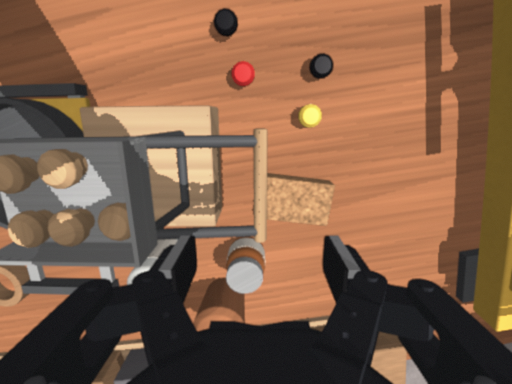

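The wrist view shows the bar at column 260, rows 130–241, exactly where I predicted. Descend and grip.

Request:
{"fn": "drive_tool", "kwargs": {
  "moves": [
    [[0, 0, 0], [0, 0.001, 0.04], 0.07],
    [[0, 0, 0], [0, 0, 0.04], 0.07],
    [[0, 0, 0], [0, 0, 0.034], 0.07],
    [[0, 0, 0], [0, 0, 0.004], 0.04],
    [[0, 0, 0], [0, 0, 0], 0]
  ],
  "grip_force": 30
}}

```text
time: 8.95
eef_pos: [0.4766, 0.2424, 0.1702]
tcp_rot: [0.079, 0.997, 0.0, 0.001]
contact_force: [0.4, -0.2, -0.4]
opening: 0.403
finger_force: 0.0
```

Request:
{"fn": "drive_tool", "kwargs": {
  "moves": [
    [[0, 0, 0], [0, 0, 0], 0],
    [[0, 0, 0], [0, 0, 0], 0],
    [[0, 0, 0], [0, 0, 0], 0],
    [[0, 0, 0], [0, 0, 0], 0],
    [[0, 0, 0], [0, 0, 0], 0]
  ]
}}

```text
time: 9.57
eef_pos: [0.4755, 0.2426, 0.1684]
tcp_rot: [0.079, 0.997, -0.0, -0.0]
contact_force: [0.0, 0.0, 0.1]
opening: 0.007
finger_force: 0.0
```

Run:
```python
from h import *
c=cam('wrist');b=cam('side')
im=np.vstack([cv2.resize(c['image'][80:300,130:400],(540,440))[:300],cv2.resize(b['image'][90:190,140:320],(540,300))])
cv2.imwrite('pics/w2.png',im[:,:,::-1])
```

```text
(no output)
```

View pics/w2.png

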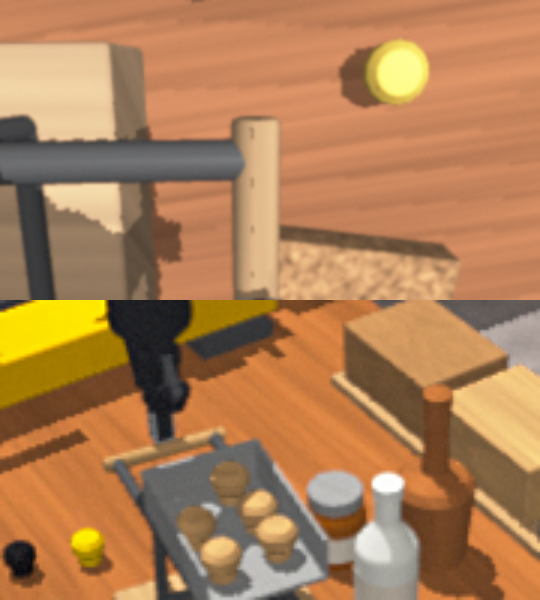

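The fingers shut on nothing. The barrow is still at rest: bar ends unchanged in the side view, fingertip ending at about (194,137) full-res. I'll compare the projections.

Run:
```python
from h import *
b=cam('side');c=cam('wrist');p=ctrl.get_state()['eef_pos'];print(p)
print(proj(b,[p,p-[0,0,.017],p+[0,0,.02],[.475,.242,.17]]))
print(proj(c,[p,p-[0,0,.017],[.475,.242,.17]]))
cv2.imwrite('pics/w3.png',np.hstack([cv2.resize(b['image'][100:170,160:230],(400,400)),cv2.resize(c['image'][120:290,170:340],(400,400))])[:,:,::-1])
```

```text
[0.47546772 0.24252467 0.16835555]
[[194.61455765 140.16004339]
 [195.11167618 144.93040523]
 [194.02185808 134.45276219]
 [194.51016593 139.84314904]]
[[258.17886102 234.36176422]
 [258.27496183 223.90707574]
 [257.2186952  234.92126631]]
```

View pics/w3.png

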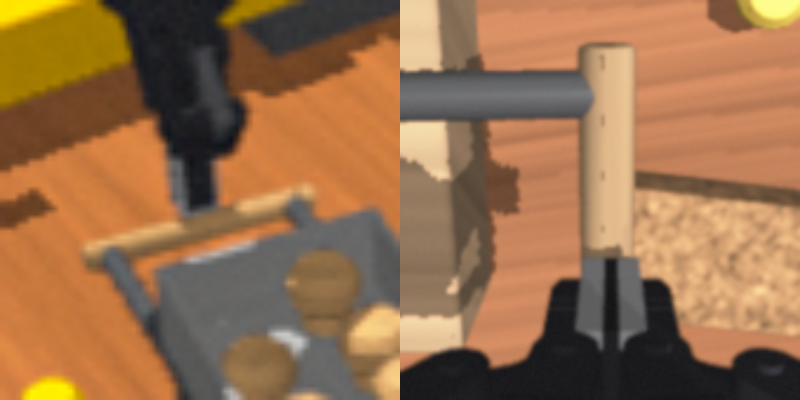

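The fingertips are sitting just above the bar, so they reach less far than expected. I'll open, go down 20 mm and close again, watching the force.

Request:
{"fn": "drive_tool", "kwargs": {
  "moves": [
    [[0, 0, 0], [0, 0, -0.01], 0.05],
    [[0, 0, 0], [0, 0, 0], 0.05],
    [[0, 0, 0], [0, 0, 0], 0.05],
    [[0, 0, 0], [0, 0, 0.015], 0.05],
    [[0, 0, 0], [0, 0, 0.015], 0.05]
  ]
}}

```text
time: 10.4
eef_pos: [0.475, 0.2424, 0.1468]
tcp_rot: [0.079, 0.997, -0.0, -0.001]
contact_force: [-0.1, -0.8, 0.4]
opening: 0.582
finger_force: 0.0
```

Request:
{"fn": "drive_tool", "kwargs": {
  "moves": [
    [[0, 0, 0], [0, 0, 0.003], 0.02],
    [[0, 0, 0], [0, 0, 0], 0],
    [[0, 0, 0], [0, 0, 0], 0],
    [[0, 0, 0], [0, 0, 0], 0]
  ]
}}

```text
time: 10.9
eef_pos: [0.4749, 0.2416, 0.1447]
tcp_rot: [0.079, 0.997, -0.001, -0.001]
contact_force: [0.1, -4.9, -4.4]
opening: 0.146
finger_force: 29.2
```

Run:
```python
import numpy as np
t=np.array([0,.03,.08,.14,.2,.26,.32,.38,.44,.5,.56,.62,.68,.74,.8,.86,.92,.98,1.04,1.1,1.14])
y=.205*np.cos(t)-.04*np.sin(t);z=.205*np.sin(t)+.04*np.cos(t)
for i in range(1,len(t)):print(t[i],np.round([np.diff(y)[i-1]*1e3,-np.diff(z)[i-1]*1e3],1))
```

```text
0.03 [-1.3 -6.1]
0.08 [ -2.6 -10.1]
0.14 [ -3.7 -12. ]
0.2 [ -4.4 -11.7]
0.26 [ -5.1 -11.4]
0.32 [ -5.8 -11.1]
0.38 [ -6.5 -10.7]
0.44 [ -7.1 -10.3]
0.5 [-7.7 -9.9]
0.56 [-8.3 -9.4]
0.62 [-8.8 -8.9]
0.68 [-9.4 -8.3]
0.74 [-9.8 -7.8]
0.8 [-10.3  -7.2]
0.86 [-10.7  -6.5]
0.92 [-11.1  -5.9]
0.98 [-11.4  -5.2]
1.04 [-11.7  -4.5]
1.1 [-11.9  -3.8]
1.14 [-8.1 -2.1]
```

Request:
{"fn": "drive_tool", "kwargs": {
  "moves": [
    [[0, 0, 0], [0, -0.0013, -0.006], 0],
    [[0, 0, 0], [0, -0.0025, -0.01], 0],
    [[0, 0, 0], [0, 0, 0], 0]
  ],
  "grip_force": 40
}}

```text
time: 11.28
eef_pos: [0.4743, 0.2377, 0.1619]
tcp_rot: [0.079, 0.997, -0.001, -0.001]
contact_force: [-0.6, -6.3, -5.6]
opening: 0.145
finger_force: 39.1
```

Request:
{"fn": "drive_tool", "kwargs": {
  "moves": [
    [[0, 0, 0], [0, -0.0037, -0.012], 0],
    [[0, 0, 0], [0, -0.0044, -0.0117], 0],
    [[0, 0, 0], [0, -0.0051, -0.0114], 0],
    [[0, 0, 0], [0, -0.0058, -0.0111], 0],
    [[0, 0, 0], [0, -0.0065, -0.0107], 0]
  ]
}}

```text
time: 11.9
eef_pos: [0.4704, 0.2134, 0.219]
tcp_rot: [0.079, 0.997, 0.0, -0.0]
contact_force: [-1.2, -4.2, -5.5]
opening: 0.145
finger_force: 39.1
```

Request:
{"fn": "drive_tool", "kwargs": {
  "moves": [
    [[0, 0, 0], [0, -0.0071, -0.0103], 0],
    [[0, 0, 0], [0, -0.0077, -0.0099], 0],
    [[0, 0, 0], [0, 0, 0], 0]
  ]
}}

```text
time: 12.28
eef_pos: [0.4682, 0.1991, 0.2399]
tcp_rot: [0.079, 0.997, 0.001, -0.0]
contact_force: [-2.3, -0.0, -3.6]
opening: 0.146
finger_force: 39.6
```

Run:
```python
from h import *
b=cam('side')
cv2.imwrite('pics/p1.png',cv2.resize(b['image'][80:310,150:360,::-1],(548,600)))
```

```text
(no output)
```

View pics/p1.png

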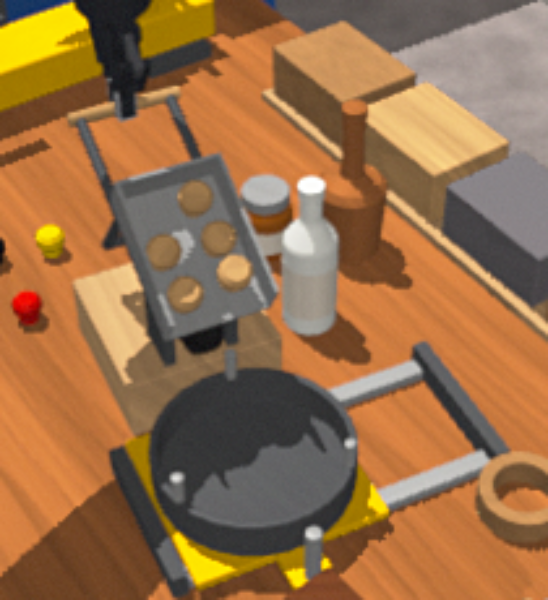

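The barrow is tipped about 0.5 rad, gripped well at (125,105), and all five knobs are still in the tray. Carry on to full tip.

Request:
{"fn": "drive_tool", "kwargs": {
  "moves": [
    [[0, 0, 0], [0, -0.0083, -0.0094], 0],
    [[0, 0, 0], [0, -0.0088, -0.0089], 0],
    [[0, 0, 0], [0, -0.0094, -0.0083], 0],
    [[0, 0, 0], [0, -0.0098, -0.0078], 0],
    [[0, 0, 0], [0, -0.0103, -0.0072], 0]
  ]
}}

```text
time: 12.95
eef_pos: [0.4611, 0.1542, 0.2831]
tcp_rot: [0.079, 0.997, 0.003, 0.001]
contact_force: [-5.1, 4.7, 0.8]
opening: 0.145
finger_force: 38.9
```

Request:
{"fn": "drive_tool", "kwargs": {
  "moves": [
    [[0, 0, 0], [0, -0.0107, -0.0065], 0],
    [[0, 0, 0], [0, -0.0111, -0.0059], 0],
    [[0, 0, 0], [0, -0.0114, -0.0052], 0],
    [[0, 0, 0], [0, -0.0117, -0.0045], 0],
    [[0, 0, 0], [0, 0, 0], 0]
  ]
}}

```text
time: 13.58
eef_pos: [0.4548, 0.1088, 0.3071]
tcp_rot: [0.079, 0.997, 0.001, 0.003]
contact_force: [-6.4, 3.6, 6.1]
opening: 0.144
finger_force: 40.7
```

Request:
{"fn": "drive_tool", "kwargs": {
  "moves": [
    [[0, 0, 0], [0, -0.0119, -0.0038], 0],
    [[0, 0, 0], [0, -0.006, -0.0018], 0],
    [[0, 0, 0], [0, 0, 0], 0],
    [[0, 0, 0], [0, 0, 0], 0],
    [[0, 0, 0], [0, 0, 0], 0]
  ]
}}

```text
time: 14.2
eef_pos: [0.4524, 0.0915, 0.3125]
tcp_rot: [0.079, 0.997, 0.001, 0.003]
contact_force: [-5.1, 3.0, 5.3]
opening: 0.144
finger_force: 40.8
```

Run:
```python
from h import *
b=cam('side');a=cam('top')
cv2.imwrite('pics/p2.png',np.hstack([cv2.resize(b['image'][80:310,150:360,::-1],(480,526)),cv2.resize(a['image'][150:270,230:300,::-1],(307,526))]))
```

```text
(no output)
```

View pics/p2.png

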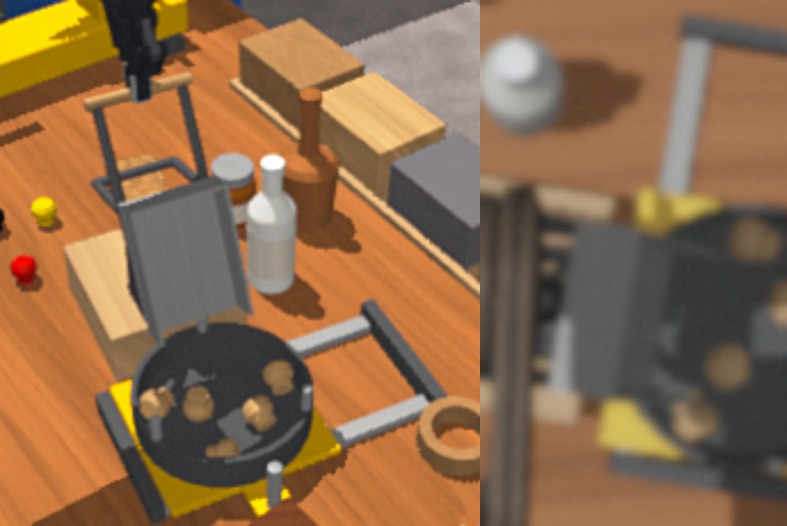

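Five knobs are in the bowl (side crop around (155,403), (198,403), (278,376), (259,412), (222,449)) and the tray is empty. Lower along the reversed arc.

Request:
{"fn": "drive_tool", "kwargs": {
  "moves": [
    [[0, 0, 0], [0, 0.006, 0.0018], 0],
    [[0, 0, 0], [0, 0.0119, 0.0038], 0],
    [[0, 0, 0], [0, 0.0117, 0.0045], 0],
    [[0, 0, 0], [0, 0.0114, 0.0052], 0],
    [[0, 0, 0], [0, 0.0111, 0.0059], 0]
  ]
}}

```text
time: 14.92
eef_pos: [0.4605, 0.1426, 0.2898]
tcp_rot: [0.079, 0.997, 0.0, 0.002]
contact_force: [-3.5, 2.3, 5.6]
opening: 0.142
finger_force: 41.9
```

Request:
{"fn": "drive_tool", "kwargs": {
  "moves": [
    [[0, 0, 0], [0, 0.0107, 0.0065], 0],
    [[0, 0, 0], [0, 0.0103, 0.0072], 0],
    [[0, 0, 0], [0, 0.0098, 0.0078], 0],
    [[0, 0, 0], [0, 0.0094, 0.0083], 0],
    [[0, 0, 0], [0, 0.0088, 0.0089], 0]
  ]
}}

```text
time: 15.55
eef_pos: [0.4682, 0.1915, 0.2477]
tcp_rot: [0.079, 0.997, 0.0, 0.001]
contact_force: [1.5, 3.3, 3.6]
opening: 0.144
finger_force: 43.9
```

Request:
{"fn": "drive_tool", "kwargs": {
  "moves": [
    [[0, 0, 0], [0, 0.0083, 0.0094], 0],
    [[0, 0, 0], [0, 0.0077, 0.0099], 0],
    [[0, 0, 0], [0, 0.0071, 0.0103], 0],
    [[0, 0, 0], [0, 0.0065, 0.0107], 0],
    [[0, 0, 0], [0, 0.0058, 0.0111], 0]
  ]
}}

```text
time: 16.18
eef_pos: [0.4732, 0.2252, 0.1954]
tcp_rot: [0.079, 0.997, -0.001, 0.0]
contact_force: [5.6, -1.1, 0.5]
opening: 0.142
finger_force: 44.9
```

Request:
{"fn": "drive_tool", "kwargs": {
  "moves": [
    [[0, 0, 0], [0, 0.0051, 0.0114], 0],
    [[0, 0, 0], [0, 0.0044, 0.0117], 0],
    [[0, 0, 0], [0, 0.0037, 0.012], 0],
    [[0, 0, 0], [0, 0.0012, 0.005], 0],
    [[0, 0, 0], [0, 0, 0], 0]
  ]
}}

```text
time: 16.8
eef_pos: [0.4754, 0.2396, 0.1553]
tcp_rot: [0.079, 0.997, -0.001, 0.0]
contact_force: [4.9, -0.4, -0.7]
opening: 0.143
finger_force: 43.4
```

Request:
{"fn": "drive_tool", "kwargs": {
  "moves": [
    [[0, 0, 0], [0, 0.0009, 0.004], 0],
    [[0, 0, 0], [0, 0.0007, 0.003], 0],
    [[0, 0, 0], [0, 0.0005, 0.002], 0],
    [[0, 0, 0], [0, 0, 0], 0]
  ]
}}

```text
time: 17.3
eef_pos: [0.4757, 0.2413, 0.1475]
tcp_rot: [0.079, 0.997, -0.001, 0.0]
contact_force: [3.7, -4.2, 2.5]
opening: 0.142
finger_force: 43.5
```

Request:
{"fn": "drive_tool", "kwargs": {
  "moves": [
    [[0, 0, 0], [0, 0.0004, 0.002], 0],
    [[0, 0, 0], [0, 0, 0.001], 0],
    [[0, 0, 0], [0, 0, 0], 0]
  ]
}}

```text
time: 17.68
eef_pos: [0.4757, 0.2414, 0.1473]
tcp_rot: [0.078, 0.997, -0.002, -0.0]
contact_force: [-1.5, -6.2, 14.7]
opening: 0.143
finger_force: 44.7
```

The feet are down (+14.7 N). Ease off, release and rise.

Request:
{"fn": "drive_tool", "kwargs": {
  "moves": [
    [[0, 0, 0], [0, 0, -0.0025], 0],
    [[0, 0, 0], [0, 0, 0], 0.03],
    [[0, 0, 0], [0, 0, 0], 0.05],
    [[0, 0, 0], [0, 0, 0], 0.05],
    [[0, 0, 0], [0, 0, 0], 0.05]
  ]
}}

```text
time: 18.3
eef_pos: [0.475, 0.2426, 0.1465]
tcp_rot: [0.079, 0.997, 0.0, -0.001]
contact_force: [-0.7, 0.2, 0.1]
opening: 0.584
finger_force: 0.0
```

Request:
{"fn": "drive_tool", "kwargs": {
  "moves": [
    [[0, 0, 0], [0, 0, -0.02], 0.05],
    [[0, 0, 0], [0, 0, -0.05], 0.05],
    [[0, 0, 0], [0, 0, -0.055], 0.05],
    [[0, 0, 0], [0, 0, -0.05], 0],
    [[0, 0, 0], [0, 0, 0], 0]
  ]
}}

```text
time: 18.92
eef_pos: [0.4775, 0.2432, 0.328]
tcp_rot: [0.079, 0.997, 0.002, 0.005]
contact_force: [0.1, 1.0, 0.1]
opening: 0.169
finger_force: 0.0
```

Run:
```python
from h import *
a=cam('top');b=cam('side')
s=ctrl.get_state();print(s['eef_pos'],s['tcp_rot'])
np.set_printoptions(precision=3,suppress=True)
# rim posts: predicted home positions = old - .096 x_s ; find bright small blobs near
bc=np.array([.419,-.108])
for nm,c in(('top',a),('side',b)):
    g=c['image'].astype(int); m=((g.min(2)>125)&(g.max(2)-g.min(2)<28)).astype(np.uint8)
    n,l,st,ce=cv2.connectedComponentsWithStats(m)
    for i in range(1,n):
        X=plane(c,ce[i],.102)[0];r=np.hypot(*(X[:2]-bc))
        if r<.17 and st[i,4]<120: print(nm,ce[i],st[i,4],X[:2],r)
```

```text
[0.47540723 0.24254759 0.3220568 ] [7.87774957e-02 9.96892183e-01 1.98911830e-04 2.05147260e-04]
top [260.696 205.5  ] 56 [ 0.485 -0.01 ] 0.11801416821261632
top [314.  207.5] 8 [ 0.48 -0.18] 0.09435124816938312
top [330.941 233.176] 17 [ 0.399 -0.234] 0.1271757351945108
top [296.714 256.   ] 7 [ 0.327 -0.125] 0.09319717189528715
side [283.867 249.467] 15 [ 0.48 -0.18] 0.09422099320482903
side [217.188 262.688] 16 [ 0.327 -0.125] 0.09363919751660232
side [269.793 284.   ] 29 [ 0.393 -0.244] 0.13849778413250569
```

Run:
```python
from h import *
b=cam('side');s=ctrl.get_state();p=s['eef_pos'];print(p,s['opening'])
for dz in np.arange(-.03,.05,.004):
    u,v=proj(b,[p+[0,0,dz]])[0]
    print(round(dz,3),round(u,1),round(v,1),[b['image'][int(round(v)),int(round(u))+k].tolist() for k in(-3,0,3)])
```

```text
[0.47486856 0.24235852 0.3205231 ] 0.0009232806025101512
-0.03 190.7 103.7 [[158, 119, 0], [156, 118, 0], [156, 118, 0]]
-0.026 190.6 102.4 [[155, 117, 0], [154, 117, 0], [154, 118, 0]]
-0.022 190.4 101.2 [[157, 118, 0], [153, 116, 0], [154, 117, 0]]
-0.018 190.3 99.9 [[156, 118, 0], [153, 115, 0], [157, 118, 0]]
-0.014 190.2 98.6 [[156, 120, 0], [154, 116, 0], [159, 119, 0]]
-0.01 190.0 97.3 [[155, 118, 0], [156, 117, 0], [157, 117, 0]]
-0.006 189.9 96.0 [[159, 121, 0], [156, 118, 0], [159, 121, 0]]
-0.002 189.8 94.7 [[199, 149, 0], [156, 116, 0], [158, 120, 0]]
0.002 189.6 93.4 [[161, 122, 0], [170, 129, 0], [166, 126, 0]]
0.006 189.5 92.1 [[162, 122, 0], [163, 121, 0], [168, 125, 0]]
0.01 189.4 90.8 [[160, 120, 0], [161, 121, 0], [165, 125, 0]]
0.014 189.3 89.5 [[145, 118, 57], [148, 122, 66], [162, 123, 0]]
0.018 189.1 88.2 [[107, 109, 120], [47, 48, 52], [84, 83, 85]]
0.022 189.0 86.9 [[106, 107, 118], [17, 21, 23], [41, 41, 47]]
0.026 188.9 85.5 [[108, 110, 114], [23, 19, 27], [35, 34, 41]]
0.03 188.7 84.2 [[114, 115, 116], [32, 33, 34], [43, 44, 52]]
0.034 188.6 82.9 [[114, 113, 116], [28, 29, 37], [57, 54, 51]]
0.038 188.5 81.5 [[97, 100, 113], [23, 25, 30], [26, 25, 30]]
0.042 188.3 80.2 [[109, 111, 117], [25, 27, 30], [32, 32, 38]]
0.046 188.2 78.8 [[112, 112, 117], [24, 28, 29], [29, 35, 37]]
```

Measured: the real fingertip is about 13 mm above the reported TCP, so I'll push with TCP at 0.070. Clockwise on post 1 at (0.480,-0.180) presses the carriage towards its stop.

Request:
{"fn": "drive_tool", "kwargs": {
  "moves": [
    [[0, 0, 0], [-0.0148, -0.054, 0], 0],
    [[0, 0, 0], [-0.0148, -0.054, 0], 0],
    [[0, 0, 0], [-0.0148, -0.054, 0], 0],
    [[0, 0, 0], [-0.0148, -0.054, 0], 0],
    [[0, 0, 0], [-0.0148, -0.054, 0], 0]
  ]
}}

```text
time: 19.7
eef_pos: [0.5052, -0.0373, 0.3193]
tcp_rot: [0.079, 0.997, 0.001, -0.002]
contact_force: [0.8, 0.1, 0.4]
opening: 0.002
finger_force: 0.0
```

Request:
{"fn": "drive_tool", "kwargs": {
  "moves": [
    [[0, 0, 0], [-0.0148, -0.054, 0], 0],
    [[0, 0, 0], [-0.0148, -0.054, 0], 0],
    [[0, 0, 0], [0, 0, 0.05], 0],
    [[0, 0, 0], [0, 0, 0.055], 0],
    [[0, 0, 0], [0, 0, 0.055], 0]
  ]
}}

```text
time: 20.32
eef_pos: [0.5168, -0.1467, 0.1579]
tcp_rot: [0.079, 0.997, 0.001, -0.002]
contact_force: [1.6, 0.2, -0.5]
opening: 0.002
finger_force: 0.0
```

Request:
{"fn": "drive_tool", "kwargs": {
  "moves": [
    [[0, 0, 0], [0, 0, 0.045], 0],
    [[0, 0, 0], [0, 0, 0.03], 0],
    [[0, 0, 0], [0, 0, 0.015], 0],
    [[0, 0, 0], [0, 0, 0], 0]
  ]
}}

```text
time: 20.82
eef_pos: [0.5171, -0.1465, 0.0701]
tcp_rot: [0.079, 0.997, 0.001, -0.002]
contact_force: [0.2, 0.4, -0.1]
opening: 0.0
finger_force: 0.0
```

Request:
{"fn": "drive_tool", "kwargs": {
  "moves": [
    [[0, 0, 0], [0.0065, -0.0076, 0], 0],
    [[0, 0, 0], [0.008, -0.009, 0], 0],
    [[0, 0, 0], [0.0117, -0.0137, 0], 0],
    [[0, 0, 0], [0.018, -0.021, 0], 0],
    [[0, 0, 0], [0.022, -0.026, 0], 0]
  ]
}}

```text
time: 21.45
eef_pos: [0.4397, -0.2142, 0.0725]
tcp_rot: [0.079, 0.997, -0.0, 0.0]
contact_force: [0.1, -0.2, -0.2]
opening: 0.001
finger_force: 0.0
```

Request:
{"fn": "drive_tool", "kwargs": {
  "moves": [
    [[0, 0, 0], [-0.01, -0.005, -0.05], 0],
    [[0, 0, 0], [-0.01, 0, -0.055], 0],
    [[0, 0, 0], [0, 0, -0.05], 0]
  ]
}}

```text
time: 21.82
eef_pos: [0.4593, -0.2222, 0.2295]
tcp_rot: [0.079, 0.997, -0.001, 0.001]
contact_force: [0.3, -1.4, 0.7]
opening: 0.002
finger_force: 0.0
```

```bash
cat > posts.py <<'E'
from h import *
def posts(verbose=1):
    t=ctrl.get_state()['time'];b=cam('side');bc=np.array([.419,-.108]);o=[]
    g=b['image'].astype(int); m=((g.min(2)>115)&(g.max(2)-g.min(2)<28)).astype(np.uint8)
    n,l,st,ce=cv2.connectedComponentsWithStats(m)
    for i in range(1,n):
        X=plane(b,ce[i],.102)[0][:2]-bc;r=np.hypot(*X)
        if .085<r<.102 and 5<st[i,4]<60: o.append((round(np.degrees(np.arctan2(X[1],X[0]))),round(r,3)))
        if .13<r<.145 and st[i,4]<60:o.append(('push',plane(b,ce[i],.089)[0].round(3)))
    print(round(t,2),o)
E
python3 - <<'E'
from posts import *
for i in range(12): posts()
E
```

```text
21.82 [(-28, np.float64(0.093)), ('push', array([ 0.291, -0.102,  0.089])), (-148, np.float64(0.093)), ('push', array([ 0.289, -0.113,  0.089])), ('push', array([ 0.294, -0.123,  0.089])), ('push', array([ 0.286, -0.134,  0.089])), ('push', array([ 0.399, -0.237,  0.089]))]
21.88 [('push', array([ 0.563, -0.091,  0.089])), (-35, np.float64(0.093)), ('push', array([ 0.291, -0.1  ,  0.089])), (-154, np.float64(0.093)), ('push', array([ 0.29 , -0.115,  0.089])), ('push', array([ 0.288, -0.123,  0.089])), ('push', array([ 0.286, -0.134,  0.089])), ('push', array([ 0.399, -0.237,  0.089]))]
21.93 [(81, np.float64(0.088)), (-41, np.float64(0.094)), (-161, np.float64(0.094)), ('push', array([ 0.289, -0.115,  0.089])), ('push', array([ 0.285, -0.128,  0.089])), ('push', array([ 0.286, -0.137,  0.089])), ('push', array([ 0.291, -0.142,  0.089])), ('push', array([ 0.29 , -0.149,  0.089])), ('push', array([ 0.399, -0.237,  0.089]))]
21.98 [(-47, np.float64(0.094)), ('push', array([ 0.293, -0.087,  0.089])), (-167, np.float64(0.094)), ('push', array([ 0.29 , -0.11 ,  0.089])), ('push', array([ 0
[... 1826 characters left out ...]
.237,  0.089]))]
22.32 [(32, np.float64(0.095)), (153, np.float64(0.092)), (-87, np.float64(0.094)), ('push', array([ 0.291, -0.1  ,  0.089])), ('push', array([ 0.29 , -0.11 ,  0.089])), ('push', array([ 0.287, -0.137,  0.089])), ('push', array([ 0.292, -0.15 ,  0.089])), ('push', array([ 0.399, -0.237,  0.089]))]
22.38 [(27, np.float64(0.093)), (148, np.float64(0.093)), (-92, np.float64(0.094)), ('push', array([ 0.29 , -0.105,  0.089])), ('push', array([ 0.289, -0.118,  0.089])), ('push', array([ 0.285, -0.128,  0.089])), ('push', array([ 0.291, -0.132,  0.089])), ('push', array([ 0.287, -0.14 ,  0.089])), ('push', array([ 0.288, -0.151,  0.089])), ('push', array([ 0.399, -0.237,  0.089]))]
```

The bowl coasts at about 2 rad/s and is still home. I'll move clear, let it run down, then check the knobs.

Request:
{"fn": "drive_tool", "kwargs": {
  "moves": [
    [[0, 0, 0], [-0.03, -0.02, -0.04], 0],
    [[0, 0, 0], [-0.03, -0.02, -0.04], 0],
    [[0, 0, 0], [0, 0, 0], 0],
    [[0, 0, 0], [0, 0, 0], 0],
    [[0, 0, 0], [0, 0, 0], 0]
  ]
}}

```text
time: 23.05
eef_pos: [0.5119, -0.2692, 0.3049]
tcp_rot: [0.079, 0.997, 0.001, -0.001]
contact_force: [-0.1, 0.8, 0.4]
opening: -0.001
finger_force: 0.0
```

Request:
{"fn": "drive_tool", "kwargs": {
  "moves": [
    [[0, 0, 0], [0, 0, 0], 0],
    [[0, 0, 0], [0, 0, 0], 0],
    [[0, 0, 0], [0, 0, 0], 0],
    [[0, 0, 0], [0, 0, 0], 0],
    [[0, 0, 0], [0, 0, 0], 0]
  ]
}}

```text
time: 23.68
eef_pos: [0.5128, -0.2701, 0.307]
tcp_rot: [0.079, 0.997, -0.0, 0.0]
contact_force: [0.2, 1.0, -0.4]
opening: -0.0
finger_force: 0.0
```

Request:
{"fn": "drive_tool", "kwargs": {
  "moves": [
    [[0, 0, 0], [0, 0, 0], 0],
    [[0, 0, 0], [0, 0, 0], 0],
    [[0, 0, 0], [0, 0, 0], 0],
    [[0, 0, 0], [0, 0, 0], 0],
    [[0, 0, 0], [0, 0, 0], 0]
  ]
}}

```text
time: 24.3
eef_pos: [0.5128, -0.2701, 0.3069]
tcp_rot: [0.079, 0.997, -0.0, -0.0]
contact_force: [0.1, -1.2, 0.0]
opening: -0.002
finger_force: 0.0
```

Run:
```python
from posts import *
posts()
for nm in('side','top'):
    c=cam(nm);g=c['image'];h=cv2.cvtColor(g,cv2.COLOR_RGB2HSV)
    m=((h[:,:,0]>8)&(h[:,:,0]<22)&(h[:,:,1]>70)&(h[:,:,2]>60)).astype(np.uint8)
    yy,xx=np.mgrid[:384,:512];P=plane(c,np.c_[xx.ravel(),yy.ravel()],.05)
    ins=(np.hypot(P[:,0]-.419,P[:,1]+.108)<.09).reshape(384,512)
    n,l,st,ce=cv2.connectedComponentsWithStats(m*ins.astype(np.uint8))
    print(nm,[(st[i,4],plane(c,ce[i],.05)[0][:2].round(3)) for i in range(1,n) if st[i,4]>8])
    # handle check
    print(proj(c,[[.475,.242,.17]]),[g[int(v)][int(u)] for u,v in proj(c,[[.475,.242,.17],[.5,.238,.17],[.45,.246,.17]])])
```

```text
24.3 [(25, np.float64(0.093)), (146, np.float64(0.093)), ('push', array([ 0.293, -0.096,  0.089])), ('push', array([ 0.291, -0.104,  0.089])), (-93, np.float64(0.094)), ('push', array([ 0.289, -0.112,  0.089])), ('push', array([ 0.286, -0.139,  0.089])), ('push', array([ 0.399, -0.237,  0.089]))]
side [(np.int32(139), array([ 0.444, -0.042])), (np.int32(130), array([ 0.479, -0.067])), (np.int32(160), array([ 0.467, -0.159])), (np.int32(267), array([ 0.387, -0.138]))]
[[194.51016593 139.84314904]] [array([217, 166, 108], dtype=uint8), array([221, 170, 110], dtype=uint8), array([167, 127,  85], dtype=uint8)]
top [(np.int32(89), array([ 0.482, -0.067])), (np.int32(91), array([ 0.466, -0.162])), (np.int32(90), array([ 0.446, -0.042])), (np.int32(78), array([ 0.401, -0.127])), (np.int32(83), array([ 0.365, -0.157]))]
[[176.3741383 207.3807359]] [array([173, 147, 114], dtype=uint8), array([174, 148, 113], dtype=uint8), array([171, 142, 109], dtype=uint8)]
```

```bash
python3 -c "
from posts import *
posts();print(ctrl.sign_off())"
```

```text
24.45 [(21, np.float64(0.093)), (143, np.float64(0.093)), ('push', array([ 0.291, -0.1  ,  0.089])), (-98, np.float64(0.094)), ('push', array([ 0.29 , -0.11 ,  0.089])), ('push', array([ 0.288, -0.123,  0.089])), ('push', array([ 0.295, -0.135,  0.089])), ('push', array([ 0.399, -0.237,  0.089]))]
the job is handed in; nothing more can be done
None
```

The job is handed in at 24.5 s: the bowl is home with all five knobs in it and was still turning slowly on its own about 3 s after the push. The barrow is back on its feet and released, and I saw no bystander touched, though I made no final check of them.

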